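# Index the router-cutter carriers round the sliding tray

### The job

Index the cutter tray by one step: slide the carriers along the tray one at a time into the free cell, so that the red carrier ends in the yellow-marked loading corner and the corner diagonally opposite to it is left empty, the other two carriers in the two remaining cells. At the end of each slide press that carrier fully home against its brass stop with a firm push of about 10 N held for a moment, but never let any carrier bear on the fence or a stop with more than 18 N. Keep the carriers flat on the tray floor, never lifting or tipping them, leave the tin, the wrench and the offcut where they are, and let go at the end.

Things in the scene. Friction and masses are not known exactly. Their poses are not given: they have to be found in the camera images.
- tray: square aluminium tray fixed on the bench, 168 x 168 mm outside. Origin: centre of its underside, on the bench; z up, x and y along its sides. Floor 8 mm thick, 144 x 144 mm inside the fence: two by two cells, no dividers. Loading corner: the -x -y cell, yellow on the fence's rim; refill corner: the opposite one. Carriers start about 30.5 mm from the centre lines, parallel to the sides.
- fence: rigid fence fixed round the tray: walls 12 mm thick, inner faces 72 mm from the tray's centre, top 36 mm above the bench. Origin and axes as the tray's. At the outer end of every slide a brass dome stop screw (16 mm diameter, 22 mm up, on the cell's middle) stands in from the wall by 1 to 11 mm, each set differently and not measured: home is where the block meets it, and must be felt.
- cell_load (a point): nominal middle of the loading corner (yellow), on the tray floor 8 mm above the bench, at tray x = -36 mm, y = -36 mm; a carrier that is home has its origin within about 10 mm of it
- cell_side_x (a point): nominal middle of the side cell next to the loading corner towards the tray's +x, on the tray floor 8 mm above the bench, at tray x = +36 mm, y = -36 mm; a carrier that is home has its origin within about 10 mm of it
- cell_side_y (a point): nominal middle of the side cell next to the loading corner towards the tray's +y, on the tray floor 8 mm above the bench, at tray x = -36 mm, y = +36 mm; a carrier that is home has its origin within about 10 mm of it
- cell_refill (a point): nominal middle of the refill corner, diagonally opposite to the loading corner, on the tray floor 8 mm above the bench, at tray x = +36 mm, y = +36 mm; a carrier that is home has its origin within about 10 mm of it
- carrier_red: the red carrier: loose plastic block 58 x 58 x 30 mm, about 0.35 kg (rubs noticeably on the floor), with an upright round steel collet nut on its centre (26 mm diameter, 30 to 56 mm above the underside), then a thin cutter stub (12, then 8 mm diameter) up to 78 mm. Origin: centre of the underside; z up, x and y along its sides. Starts in one of the side cells.
- carrier_green: the green carrier: loose plastic block 58 x 58 x 30 mm, about 0.35 kg (rubs noticeably on the floor), with an upright round steel collet nut on its centre (26 mm diameter, 30 to 56 mm above the underside), then a thin cutter stub (12, then 8 mm diameter) up to 78 mm. Origin: centre of the underside; z up, x and y along its sides. Starts in the loading or refill corner.
- carrier_blue: the blue carrier: loose plastic block 58 x 58 x 30 mm, about 0.35 kg (rubs noticeably on the floor), with an upright round steel collet nut on its centre (26 mm diameter, 30 to 56 mm above the underside), then a thin cutter stub (12, then 8 mm diameter) up to 78 mm. Origin: centre of the underside; z up, x and y along its sides. Starts in the loading or refill corner.
- dot: flat white paper dot, 32 mm diameter, stuck on the tray floor in the middle of the cell that is free at the start (nothing can collide with it; it stays there). Origin: its centre.
- wax_tin: closed round metal tin of 64 mm diameter, 55 mm high, standing loose on the bench beside the tray; leave alone. Origin: centre of its underside.
- wrench: steel wrench 160 mm long lying loose on the bench beside the tray; leave alone. Origin: near its middle, on the bench; x along it.
- offcut: wooden offcut 90 x 45 x 22 mm lying loose on the bench beyond the tray; leave alone. Origin: centre of its underside; x along its length.
Mind the look-alikes: they are no part of the job. There is more than one size of the carrier_green; the job needs the smaller.

How it is judged:
By the outcome, as a careful person would: the job done as asked, in the order asked, and still so for the second after the job is handed in, with the robot touching nothing.
It also fails if it takes over 72 s, if anything falls off the work surface, if the arm or the gripper's body presses on something with over 40 N, if the wrist force passes 120 N, or if a joint passes its speed limit or range.

### The arm

A 6-joint arm with a two-finger parallel gripper is mounted at the origin on the work surface. World frame = base frame: x ahead of the robot, y to its left, z up, the work surface at z = 0. Lengths are in mm, angles in degrees, forces in N, time in s.
With the tool pointing down it reaches from about 350 to 850 mm from the base axis. Payload 8.1 kg.
Tool frame: the origin (TCP) lies at the very end of the fingers, on their centre line; the grasp point (between the pads) lies r.tcp_to_grasp behind it (r.tcp_to_grasp is the distance from the TCP to the grasp point, in mm); z points along the fingers, y is the line along which they close (so a half turn about z gives the same grasp; the last joint's range is limited). The gripper opens to 85 mm and grips with 20 to 120 N. Pads are 22 mm wide; open, the fingers measure 114 mm over their backs; the gripper's body (76 mm by 85 mm) begins 54 mm behind the grasp point. The pads swing forward as they close: fully open they stand 13 mm farther back than shut.
Start: joints at [-68.95, 7.471, 85.268, -0, 87.261, -4.893], TCP at [262.511, -539.531, 231.292] pointing down, gripper open.
Joint ranges: [-169.43, 169.43], [-51.17, 129.36], [1.28, 143.12], [-76.62, 256.62], [0, 156.53], [-152.29, 152.29]. Speed limits (degrees/s): [136.94, 136.94, 159.86, 180, 180, 180].

### API

Orientations are given as [roll, pitch, yaw] about the fixed x, y, z axes, in that order (R = Rz(yaw) Ry(pitch) Rx(roll)).
In Python, from bench import r gives the robot as it stands.
- The arm moves only by the shell command python3 -m handwheel 'ROWS' [OPENING] [FORCE]. ROWS is JSON, a list of rows, each a list of 4 numbers: the shift along the tool's x, y, z in m, then the turn about the tool's z in degrees. A call has 1 to 10 rows; each row shifts and turns the commanded pose from where the row before left it, along the tool's axes as they then stand; what a row does not reach is not made up. A row lasts 1/10 s, in which the tool goes at most 50 mm and 8.59 degrees, less where a joint would pass 70% of its speed; a pose out of reach is approached as far as the arm can. A call is refused whole if a number of a shift passes 0.05 or a number of a turn 8.59, either way. A call with a gripper value outside its range is refused whole. OPENING is the finger opening in m, from 0 to 0.0854, set as the call begins (- or left out, the last holds). The fingers move at their own pace and stop on an object; FORCE is the grip in N (left out, the last holds). Time passes only in rows, so rows that do not move let the fingers close. It gives the time, the measured TCP pose, the force, the opening and the grip force at its end, in the units of the state.
- r.sense(): the state, without advancing time (a new reading comes with each control period).
- r.snapshot(name): name is "scene" or "side" or "wrist"; returns the picture (384x512x3 uint8, red, green, blue); there is no depth.
- r.camera_params(name): a dict with "fx", "fy", "cx", "cy" (pixels), "R" (3x3) and "t" (3): a world point X has camera coordinates R X + t; the wrist camera has in their place "mount" (4x4, takes a point from camera to tool coordinates, whose origin is the TCP and whose axes are the flange's). Camera axes: x right, y down, z forward; pixel columns grow to the right and rows downward; lengths in mm; the calibration is good to about 2 mm. A picture is of the moment at which its call begins: read the wrist's pose just before it. camera_params takes no time and is no camera call.
- r.hand_in(): hands the job in; it is judged then, once.
The state is a dict: "time": time; "joint_pos": joint angles; "qd": joint speeds; "joint_efforts": joint torques, N m; "tool_pos": TCP position; "tcp_rot": TCP orientation; "ft_force": force on the tool from outside, world axes, zero at the start; "wrist_torque": the same for the moment, N m; "finger_gap": finger opening in mm; "grip_force": force on a finger pad.
Only numpy, scipy, OpenCV 4.12 (cv2) and the standard library are available. Lean on these libraries where they do the work, as an engineer would, in place of code of your own. Each camera call takes 0.05 s, during which the arm holds its last target. There are 200 camera calls.

## Working session

There is one attempt and no reset: what is moved stays moved. The work goes in short steps, Python scripts to look and compute and a shell command to move; the robot and the scene stay as the last step left them, time stands still between calls to the robot, and variables do not carry over. Pictures are saved under pics/ and viewed, at most 10 in all, crops included, and the job is handed in when it is done.

```bash
mkdir -p pics; ls
python3 - <<'E'
from bench import r
import cv2,numpy as np
print(r.sense(), r.tcp_to_grasp)
a=r.snapshot("scene");b=r.snapshot("side")
cv2.imwrite("pics/a.png",a[:,:,::-1]);cv2.imwrite("pics/b.png",b[:,:,::-1])
for n in("scene","side","wrist"):print(n,r.camera_params(n))
E
```

```text
pics
{'time': 0.0, 'joint_pos': array([-6.89500476e+01,  7.51570310e+00,  8.53286234e+01,  1.78059605e-04,
        8.72616581e+01, -4.89165831e+00]), 'qd': array([-0.00227498, -0.05483942, -0.01665238, -0.0201977 ,  0.06331575,
        0.01099657]), 'joint_efforts': array([-1.59500109e-03, -5.69401324e+01, -5.00549841e+01, -8.04320061e-04,
        1.50628248e-02, -8.25022721e-05]), 'tool_pos': array([ 262.31075538, -539.01683785,  230.24451568]), 'tcp_rot': array([-1.79894417e+02, -9.21469075e-03,  2.59415935e+01]), 'ft_force': array([-0.63168586,  0.37018583, -0.0631183 ]), 'wrist_torque': array([-0.00221453,  0.00283178, -0.01890004]), 'grip_force': 0.0, 'finger_gap': 85.48529981097083} 18.700000000000003
scene {'fx': 355.5109337840436, 'fy': 355.5109337840436, 'cx': 250.77489204364971, 'cy': 189.4830354189157, 'R': array([[-0.43841609,  0.89865542, -0.01448347],
       [ 0.77519154,  0.3699301 , -0.51208378],
       [-0.454829  , -0.23573323, -0.85881338]]), 't': array([ 209.54815125, -500.32232207, 1051.87770962])}
side {'fx': 486.87233634450473, 'fy': 486.87233634450473, 'cx': 250.30288253568764, 'cy': 195.45001726487612, 'R': array([[ 0.86571631, -0.50024797,  0.01694793],
       [-0.36281168, -0.65047896, -0.66726667],
       [ 0.34482307,  0.57151474, -0.74462605]]), 't': array([-531.40732786,  299.18013727,  712.77503455])}
wrist {'fx': 307.9681152087599, 'fy': 307.9681152087599, 'cx': 254.66244273760367, 'cy': 188.88973132235697, 'mount': array([[-9.66438837e-05, -9.51450439e-01, -3.07801970e-01,
         7.87810629e+01],
       [ 9.99999769e-01,  1.15087284e-04, -6.69728360e-04,
         1.57015860e-01],
       [ 6.72637435e-04, -3.07801964e-01,  9.51450208e-01,
        -1.43093364e+02],
       [ 0.00000000e+00,  0.00000000e+00,  0.00000000e+00,
         1.00000000e+00]])}
```

View pics/a.png

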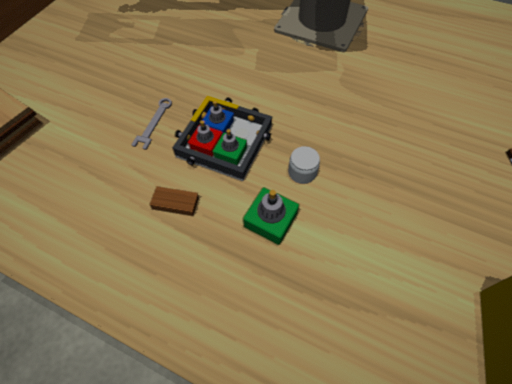

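View pics/b.png

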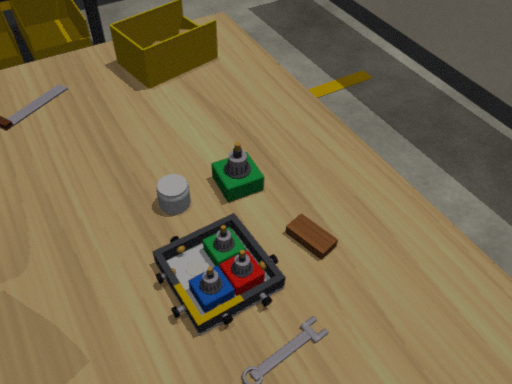

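The scene shows the tray with blue in the yellow corner (side px ~210,287), red beside it (242,270), small green in refill (223,243), and the free cell with dot at (190,268). The larger green look-alike stands outside. I'll use the fence corners for a rough pose.

```bash
cat > h.py <<'E'
import numpy as np
from bench import r
from scipy.spatial.transform import Rotation as Ro
def ray(n,uv,z,s=None):
    p=r.camera_params(n); d=np.array([(uv[0]-p['cx'])/p['fx'],(uv[1]-p['cy'])/p['fy'],1.])
    if n=='wrist':
        T=np.eye(4);T[:3,:3]=Ro.from_euler('xyz',s['tcp_rot'],degrees=True).as_matrix();T[:3,3]=s['tool_pos']
        M=T@p['mount'];c=M[:3,3];d=M[:3,:3]@d
    else: c=-p['R'].T@p['t'];d=p['R'].T@d
    return c+d*(z-c[2])/d[2]
E
python3 - <<'E'
from h import *
for n,P in(("side",[(154,263),(235,217),(284,275),(200,325)]),("scene",[(207,97),(273,108),(244,177),(174,150)])):
    Q=np.array([ray(n,p,36) for p in P]);print(n,Q.round(),Q.mean(0))
    print(np.linalg.norm(Q-np.roll(Q,1,0),axis=1))
E
```

```text
side [[ 426.    7.   36.]
 [ 597.   28.   36.]
 [ 608. -123.   36.]
 [ 444. -136.   36.]] [518.53862234 -55.94759731  36.        ]
[143.95959328 172.01405139 152.16085683 164.60386007]
scene [[ 447. -131.   36.]
 [ 412.   26.   36.]
 [ 612.   50.   36.]
 [ 615. -117.   36.]] [521.51920928 -42.91633984  36.        ]
[168.69064533 160.67829831 201.35018259 167.83017571]
```

```bash
python3 -m handwheel '[[0.036,-0.031,0,7],[0.032,-0.035,0,7],[0.028,-0.039,0,7],[0.023,-0.042,0,0],[0.023,-0.042,0,0],[0.023,-0.042,0,0],[0.023,-0.042,0,0],[0.023,-0.042,0,0],[0.023,-0.042,0,0],[0.023,-0.042,0,0]]' 0.045 100
python3 -m handwheel '[[0.023,-0.042,0,0],[0,0,0,0],[0,0,0,0]]'
python3 - <<'E'
from h import *
import cv2
s=r.sense();a=r.snapshot("wrist");print(s['time'],s['tool_pos'],s['tcp_rot'],s['joint_pos'],s['ft_force'])
cv2.imwrite("pics/w.png",a[:,:,::-1]);np.save("w.npy",[s['tool_pos'],s['tcp_rot']])
E
```

```text
time: 1.1
tool_pos: [454.8, -99.7, 231.1]
tcp_rot: [-180.0, 0.0, 4.9]
ft_force: [1.9, -0.4, -1.3]
finger_gap: 45.2
grip_force: 0.0
time: 1.4
tool_pos: [473.8, -56.6, 230.8]
tcp_rot: [-180.0, 0.1, 5.1]
ft_force: [0.1, -0.8, -0.5]
finger_gap: 45.1
grip_force: 0.0
1.4 [473.80928048 -56.58532401 230.77920968] [-1.79993163e+02  6.67772933e-02  5.13052617e+00] [-1.29589991e+01 -1.18236379e+01  1.04126814e+02 -1.42467066e-02
  8.77624234e+01  7.19110431e+01] [ 0.1240854  -0.79905121 -0.4565881 ]
```

View pics/w.png

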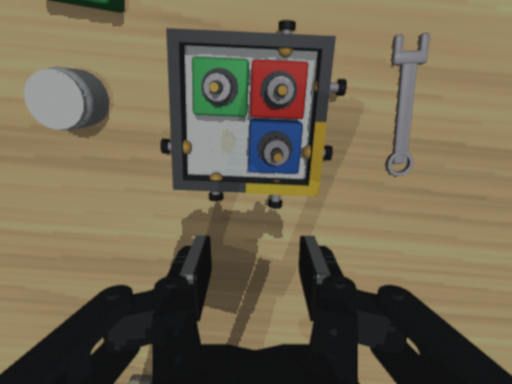

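The wrist view shows the tray nearly aligned with the image: green tip at (213,87), red (283,90), blue (278,157), and the free cell's +y stop at (187,147). Measuring.

```bash
cat > m.py <<'E'
from h import *
import cv2
def meas(a,s):
    h=cv2.cvtColor(a,cv2.COLOR_RGB2HSV); out={}
    H,S,V=[h[:,:,i].astype(int) for i in range(3)]
    for n,m in dict(green=(H>45)&(H<80)&(S>150),red=((H<5)|(H>172))&(S>150),blue=(H>105)&(H<130)&(S>120),yellow=(H>20)&(H<30)&(S>200)).items():
        z=36 if n=='yellow' else 38
        m=(m&(V>(100 if n!='yellow' else 60))).astype(np.uint8)
        m[:28]=0
        k,l,st,_=cv2.connectedComponentsWithStats(m); i=1+st[1:,4].argmax()
        v,u=np.nonzero(l==i)
        P=np.array([ray('wrist',(x,y),z,s)[:2] for x,y in zip(u,v)]).astype(np.float32)
        R=cv2.minAreaRect(P); out[n]=R; print(n,np.round(R[0],1),np.round(R[1],1),round(R[2],1),st[i])
    return out
E
python3 - <<'E'
from m import *
a=cv2.imread("pics/w.png")[:,:,::-1].copy();w=np.load("w.npy");s=dict(tool_pos=w[0],tcp_rot=w[1])
meas(a,s)
for n,p in dict(green=(213,87),red=(283,90),blue=(278,157)).items():print(n,ray('wrist',p,86,s).round(1))
for p in [(168,30),(335,37),(320,195),(173,190)]:print(ray('wrist',p,36,s).round(1))
E
```

```text
green [544.5 -40.1] [2. 0.] 4.6 [245  95   1   3   3]
red [553.8 -73.6] [55.6 55.6] 2.7 [ 251   60   56   58 1837]Traceback (most recent call last):
  File "<stdin>", line 3, in <module>
  File "m.py", line 12, in meas
    P=np.array([ray('wrist',(x,y),z,s)[:2] for x,y in zip(u,v)]).astype(np.float32)
                ~~~^^^^^^^^^^^^^^^^^^^
  File "h.py", line 5, in ray
    p=r.camera_params(n); d=np.array([(uv[0]-p['cx'])/p['fx'],(uv[1]-p['cy'])/p['fy'],1.])
ValueError: time passes only in moves, steps and waits
```

```bash
sed -i 's/^def ray/from functools import lru_cache\ncp=lru_cache(None)(r.camera_params)\ndef ray/; s/p=r.camera_params(n)/p=cp(n)/' h.py; sed -i 's/V>(100 if/V>(70 if/' m.py
python3 - <<'E'
from m import *
a=cv2.imread("pics/w.png")[:,:,::-1].copy();w=np.load("w.npy");s=dict(tool_pos=w[0],tcp_rot=w[1])
print([cv2.cvtColor(a,cv2.COLOR_RGB2HSV)[v,u] for u,v in((200,65),(260,70),(257,130),(260,188))])
meas(a,s)
for n,p in dict(green=(213,87),red=(283,90),blue=(278,157)).items():print(n,ray('wrist',p,86,s).round(1))
for p in [(168,30),(335,37),(320,195),(173,190)]:print(ray('wrist',p,36,s).round(1))
E
```

```text
[array([ 68, 147, 134], dtype=uint8), array([  1, 182, 151], dtype=uint8), array([109, 180, 125], dtype=uint8), array([ 26, 182, 153], dtype=uint8)]
green [530.3 -40.7] [4.1 1.1] 4.5 [244 108   2   5   6]
red [553.6 -73.5] [56.1 55.5] 2.5 [ 251   60   56   59 1865]
blue [493.9 -76.6] [56.8 56.4] 2.8 [ 249  120   53   53 1679]Traceback (most recent call last):
  File "<stdin>", line 4, in <module>
  File "m.py", line 10, in meas
    k,l,st,_=cv2.connectedComponentsWithStats(m); i=1+st[1:,4].argmax()
                                                      ~~~~~~~~~~~~~~~^^
ValueError: attempt to get argmax of an empty sequence
```

```bash
sed -i 's/(S>200)/(S>140)/; s/(H<80)&(S>150)/(H<80)\&(S>110)/' m.py
python3 - <<'E'
from m import *
a=cv2.imread("pics/w.png")[:,:,::-1].copy();w=np.load("w.npy");s=dict(tool_pos=w[0],tcp_rot=w[1])
o=meas(a,s)
for n,p in dict(green=(213,87),red=(283,90),blue=(278,157)).items():print(n,ray('wrist',p,86,s).round(1))
for p in [(168,30),(335,37),(320,195),(173,190)]:print(ray('wrist',p,36,s).round(1))
E
```

```text
green [551.  -13.4] [55.6 55.9] 2.7 [ 193   57   55   59 1914]
red [553.6 -73.5] [56.1 55.5] 2.5 [ 251   60   56   59 1865]
blue [493.9 -76.6] [56.8 56.4] 2.8 [ 249  120   53   53 1679]
yellow [481.2 -89.7] [83.9 85.4] 3.3 [ 246  122   81   74 1535]
green [550.7 -12.6  86. ]
red [553.7 -74.7  86. ]
blue [493.1 -77.1  86. ]
[599.9  40.7  36. ]
[ 608.4 -124.6   36. ]
[ 442.5 -135.5   36. ]
[433.3  34.5  36. ]
```

```bash
python3 -m handwheel '[[0.009,0.011,0.02,2.3],[0.009,0.011,0.03,0],[0,0,0.05,0],[0,0,0.04,0],[0,0,0.01,0],[0,0,0,0],[0,0,0,0]]'
python3 - <<'E'
from m import *
s=r.sense();a=r.snapshot("wrist");print(s['tool_pos'],s['tcp_rot'],s['ft_force'],cp('wrist')['fx'])
cv2.imwrite("pics/w2.png",a[:,:,::-1])
E
```

```text
time: 2.15
tool_pos: [494.5, -79.7, 83.5]
tcp_rot: [179.9, -0.1, 2.6]
ft_force: [1.6, 0.1, 0.7]
finger_gap: 45.0
grip_force: 0.0
[494.54159701 -79.65323818  83.47390888] [ 1.79949931e+02 -1.44043342e-01  2.57985587e+00] [1.63143915 0.11864935 0.6962689 ] 307.9681152087599
```

View pics/w2.png

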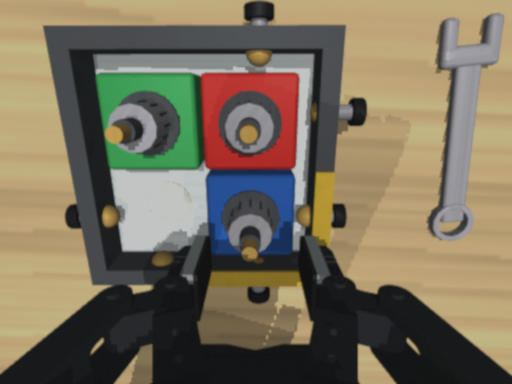

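The wrist view shows blue's stub tip at (250,254) between the fingers, red's at (248,133) and green's at (118,133). I'll take the second and last measurement from here.

Run:
```python
from m import *
a=cv2.imread("pics/w2.png")[:,:,::-1].copy();s=dict(tool_pos=[494.54,-79.65,83.47],tcp_rot=[179.95,-.144,2.58])
meas(a,s)
for n,p in dict(green=(118,133),red=(248,133),blue=(250,254)).items():print(n,ray('wrist',p,86,s).round(1))
```

```text
green [551.1 -13.7] [55.5 57.6] 2.6 [  95   74  105   95 5328]
red [554.1 -73.8] [56.1 56.4] 2.6 [ 201   73   97   96 5598]
blue [494.6 -76.9] [59.1 56.3] 2.6 [ 207  171   87   84 4204]
yellow [444.7 -82.3] [13.3 68. ] 2.6 [ 208  270   95   17 1423]
green [551.6 -15.2  86. ]
red [554.3 -74.1  86. ]
blue [492.5 -77.5  86. ]
```

```bash
python3 -m handwheel '[[-0.0005,-0.0025,0.015,0],[0,0,0.02,0],[0,0,0.006,0],[0,0,0,0],[0,0,0,0]]'
python3 -m handwheel '[[0,0,0,0],[0,0,0,0],[0,0,0,0],[0,0,0,0]]' 0.018 80
```

```text
time: 2.7
tool_pos: [493.8, -76.4, 41.9]
tcp_rot: [180.0, -0.1, 2.6]
ft_force: [-0.1, -0.2, -1.6]
finger_gap: 45.2
grip_force: 0.0
time: 3.1
tool_pos: [493.9, -76.6, 42.0]
tcp_rot: [179.9, -0.1, 2.6]
ft_force: [-1.4, -2.0, 6.3]
finger_gap: 23.4
grip_force: 78.1
```

```bash
python3 -m handwheel '[[0,-0.003,0,0],[0,-0.006,0,0],[0,-0.008,0,0],[0,-0.008,0,0],[0,-0.008,0,0],[0,-0.008,0,0],[0,-0.007,0,0],[0,-0.004,0,0],[0,-0.002,0,0],[0,-0.002,0,0]]'
python3 -m handwheel '[[0,-0.002,0,0]]'
```

```text
time: 4.1
tool_pos: [491.8, -21.1, 42.0]
tcp_rot: [179.9, -0.2, 2.7]
ft_force: [0.3, -6.1, 5.6]
finger_gap: 23.1
grip_force: 78.5
time: 4.2
tool_pos: [491.7, -19.2, 42.0]
tcp_rot: [179.9, -0.2, 2.6]
ft_force: [0.4, -6.9, 5.7]
finger_gap: 23.6
grip_force: 78.5
```

```bash
python3 -m handwheel '[[0,-0.0015,0,0],[0,-0.0015,0,0]]'|grep -E 'pos|ft'
python3 -m handwheel '[[0,-0.0007,0,0],[0,0,0,0]]'|grep -E 'pos|ft'
python3 -m handwheel '[[0,-0.0007,0,0]]'|grep -E 'pos|ft'
python3 -m handwheel '[[0,-0.0007,0,0]]'|grep -E 'pos|ft'
```

```text
tool_pos: [491.5, -16.3, 42.0]
ft_force: [-0.1, -5.0, 7.0]
tool_pos: [491.5, -15.5, 42.0]
ft_force: [-0.3, -5.8, 6.0]
tool_pos: [491.5, -14.9, 42.0]
ft_force: [0.8, -6.0, 5.1]
tool_pos: [491.4, -14.2, 42.0]
ft_force: [1.5, -6.1, 6.1]
```

```bash
cat > ok.py <<'E'
import sys,numpy as np
from bench import r   # exit 1 (stop the chain) once the horizontal force passes the given limit
s=r.sense();f=np.hypot(*s['ft_force'][:2]);print(s['tool_pos'].round(1),s['ft_force'].round(1),s['time'])
sys.exit(int(f>float(sys.argv[1])))
E
H="python3 -m handwheel"; K="python3 ok.py 9"
python3 -m handwheel '[[0,-0.0007,0,0]]' >/dev/null && $K && python3 -m handwheel '[[0,-0.0007,0,0]]' >/dev/null && $K && python3 -m handwheel '[[0,-0.0007,0,0]]' >/dev/null && $K && python3 -m handwheel '[[0,-0.0007,0,0]]' >/dev/null && $K && python3 -m handwheel '[[0,-0.0007,0,0]]' >/dev/null && $K && python3 -m handwheel '[[0,-0.0007,0,0]]' >/dev/null && $K && python3 -m handwheel '[[0,-0.0007,0,0]]' >/dev/null && $K && python3 -m handwheel '[[0,-0.0007,0,0]]' >/dev/null && $K && python3 -m handwheel '[[0,-0.0007,0,0]]' >/dev/null && $K && python3 -m handwheel '[[0,-0.0007,0,0]]' >/dev/null && $K
```

```text
[491.5 -13.5  42. ] [ 0.6 -6.2  6.5] 4.9
[491.4 -12.8  42. ] [ 0.5 -6.2  5.5] 5.0
[491.4 -12.1  42. ] [ 0.4 -5.9  5.4] 5.1
[491.3 -11.4  42. ] [ 0.2 -6.4  6.3] 5.2
[491.3 -11.   42.1] [ 0.1 -9.4  6.8] 5.3
```

```bash
K="python3 ok.py 14.5"
python3 -m handwheel '[[0,-0.0003,0,0]]' >/dev/null && $K && python3 -m handwheel '[[0,-0.0003,0,0]]' >/dev/null && $K && python3 -m handwheel '[[0,-0.0003,0,0]]' >/dev/null && $K && python3 -m handwheel '[[0,-0.0003,0,0]]' >/dev/null && $K
```

```text
[491.3 -10.9  42.1] [ -0.6 -10.3   5.6] 5.4
[491.3 -10.9  42.1] [  1.2 -10.9   5.9] 5.5
[491.3 -10.8  42.1] [  0.  -11.7   5.8] 5.6
[491.3 -10.7  42.1] [ -0.6 -12.5   6. ] 5.7
```

```bash
K="python3 ok.py 17"
python3 -m handwheel '[[0,-0.0006,0,0]]' >/dev/null && $K && python3 -m handwheel '[[0,-0.0006,0,0]]' >/dev/null && $K && python3 -m handwheel '[[0,0,0,0],[0,0,0,0],[0,0,0,0]]' && $K
```

```text
[491.4 -10.5  42.2] [ -0.  -15.9   6.8] 5.8
[491.4 -10.4  42.3] [ -0.2 -18.5   7.1] 5.9
```

```bash
python3 -m handwheel '[[0,0.0005,0,0],[0,0,0,0],[0,0,0,0],[0,0,0,0],[0,0,0,0]]'
```

```text
time: 6.4
tool_pos: [491.4, -10.5, 42.2]
tcp_rot: [179.7, -0.2, 2.6]
ft_force: [0.0, -13.8, 5.5]
finger_gap: 23.4
grip_force: 78.8
```

```bash
python3 -m handwheel '[[0,-0.0004,0,0],[0,0,0,0],[0,0,0,0],[0,0,0,0],[0,0,0,0]]'|grep ft; python3 -m handwheel '[[0,0.001,0,0],[0,0.0005,0,0]]'|grep -E 'pos|ft'
```

```text
ft_force: [-0.3, -16.1, 7.0]
tool_pos: [491.4, -10.8, 42.1]
ft_force: [0.4, -8.0, 5.5]
```

```bash
python3 -m handwheel '[[0,0,0,0],[0,0,0,0],[0,0,0,0]]' 0.045
python3 -m handwheel '[[0,0,-0.015,0],[0,0,-0.045,0],[0.03,0.033,0,0],[0.03,0.033,0,0],[0,0,0,-8.4],[0,0,0,-8.4],[0,0,0,-8.4],[0,0,0,-8.4],[0,0,0,-8.4],[0,0,0,-8.4]]'|grep pos
python3 -m handwheel '[[0,0,0,-8.4],[0,0,0,-8.4],[0,0,0,-8.4],[0,0,0,-8.4],[0,0,0,-6],[0,0,0,0],[0,0,0,0]]'
python3 - <<'E'
from m import *
s=r.sense();a=r.snapshot("wrist");print(s['tool_pos'],s['tcp_rot'],s['joint_pos'][5])
cv2.imwrite("pics/w3.png",a[:,:,::-1])
E
```

```text
time: 7.4
tool_pos: [489.4, -8.5, 40.2]
tcp_rot: [-180.0, 0.0, 2.7]
ft_force: [-0.0, 0.4, 0.0]
finger_gap: 45.0
grip_force: 0.0
tool_pos: [552.3, -71.6, 100.0]
time: 9.1
tool_pos: [552.5, -71.7, 100.1]
tcp_rot: [-180.0, -0.0, 92.5]
ft_force: [0.5, -0.2, 0.1]
finger_gap: 44.9
grip_force: 0.0
[552.45973923 -71.70372742 100.12704244] [-1.79981467e+02 -1.52284748e-02  9.24718212e+01] -15.149616755791914
```

View pics/w3.png

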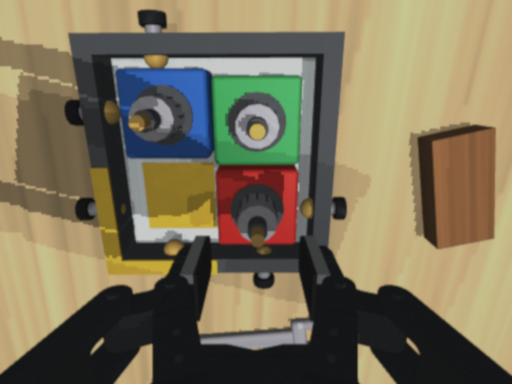

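Blue sits at its stop (block at ~163,112, upright). The loading cell is empty, and red's tip is at (258,237) between the fingers.

Run:
```python
from m import *
a=cv2.imread("pics/w3.png")[:,:,::-1].copy();s=dict(tool_pos=[552.46,-71.70,100.13],tcp_rot=[-179.98,-.015,92.47])
try: meas(a,s)
except Exception as e: print(e)
for n,p in dict(green=(257,131),red=(258,237),blue=(137,122)).items():print(n,ray('wrist',p,86,s).round(1))
```

```text
green [550.8 -13.2] [56.8 56.6] 2.6 [ 211   76   90   89 4903]
red [553.8 -72.5] [56.1 59.5] 2.5 [ 217  166   81   79 3664]
blue [491.9 -11.2] [58.5 55.7] 2.5 [ 116   69   97   89 4820]
yellow [499.  -67.1] [48.2 47.4] 2.5 [ 143  163   73   64 4274]
green [551. -13.  86.]
red [554.2 -72.2  86. ]
blue [490.6 -11.1  86. ]
```

```bash
python3 -m handwheel '[[-0.0014,0.0015,0.02,0],[0,0,0.025,0],[0,0,0.0136,0],[0,0,0,0],[0,0,0,0]]'|grep -E 'pos|ft'
python3 -m handwheel '[[0,0,0,0],[0,0,0,0],[0,0,0,0],[0,0,0,0]]' 0.018 80
```

```text
tool_pos: [554.2, -73.3, 42.0]
ft_force: [0.2, 0.3, 0.6]
time: 10.05
tool_pos: [555.3, -73.6, 43.5]
tcp_rot: [179.9, 0.0, 92.6]
ft_force: [-1.2, 0.6, 6.9]
finger_gap: 23.3
grip_force: 78.6
```

```bash
python3 -m handwheel '[[0,-0.003,0,0],[0,-0.006,0,0],[0,-0.008,0,0],[0,-0.008,0,0],[0,-0.008,0,0],[0,-0.008,0,0],[0,-0.008,0,0],[0,-0.005,0,0],[0,-0.002,0,0],[0,-0.002,0,0]]'|grep -E 'pos|ft'
K="python3 ok.py 9"
python3 -m handwheel '[[0,-0.0007,0,0]]' >/dev/null && $K && python3 -m handwheel '[[0,-0.0007,0,0]]' >/dev/null && $K && python3 -m handwheel '[[0,-0.0007,0,0]]' >/dev/null && $K && python3 -m handwheel '[[0,-0.0007,0,0]]' >/dev/null && $K && python3 -m handwheel '[[0,-0.0007,0,0]]' >/dev/null && $K && python3 -m handwheel '[[0,-0.0007,0,0]]' >/dev/null && $K && python3 -m handwheel '[[0,-0.0007,0,0]]' >/dev/null && $K && python3 -m handwheel '[[0,-0.0007,0,0]]' >/dev/null && $K && python3 -m handwheel '[[0,-0.0007,0,0]]' >/dev/null && $K && python3 -m handwheel '[[0,-0.0007,0,0]]' >/dev/null && $K
```

```text
tool_pos: [498.2, -76.4, 43.5]
ft_force: [4.0, 0.6, 11.3]
[497.5 -76.5  43.5] [6.8 0.3 3.8] 11.15
[496.9 -76.5  43.5] [ 6.8 -0.2  8. ] 11.25
[496.3 -76.5  43.5] [ 3.8 -0.3  1.9] 11.35
[495.6 -76.5  43.5] [7.9 0.8 6.7] 11.45
[494.9 -76.6  43.5] [ 3.9 -0.6  4.8] 11.55
[494.2 -76.6  43.5] [ 6.9 -0.3  1.8] 11.65
[493.5 -76.6  43.5] [ 8.1 -0.2  8.6] 11.75
[492.8 -76.7  43.5] [ 4.7 -0.   2.3] 11.85
[492.2 -76.7  43.5] [ 7.2 -0.4  5.8] 11.95
[491.4 -76.7  43.5] [ 5.6 -0.1  8.9] 12.05
```

```bash
K="python3 ok.py 9.5"
python3 -m handwheel '[[0,-0.0006,0,0]]' >/dev/null && $K && python3 -m handwheel '[[0,-0.0006,0,0]]' >/dev/null && $K && python3 -m handwheel '[[0,-0.0006,0,0]]' >/dev/null && $K && python3 -m handwheel '[[0,-0.0006,0,0]]' >/dev/null && $K && python3 -m handwheel '[[0,-0.0006,0,0]]' >/dev/null && $K && python3 -m handwheel '[[0,-0.0006,0,0]]' >/dev/null && $K && python3 -m handwheel '[[0,-0.0006,0,0]]' >/dev/null && $K && python3 -m handwheel '[[0,-0.0006,0,0]]' >/dev/null && $K && python3 -m handwheel '[[0,-0.0006,0,0]]' >/dev/null && $K && python3 -m handwheel '[[0,-0.0006,0,0]]' >/dev/null && $K
```

```text
[490.8 -76.8  43.5] [6.5 0.4 2.3] 12.15
[490.2 -76.8  43.5] [7.3 1.3 7.7] 12.25
[489.6 -76.8  43.5] [4.8 0.3 4.3] 12.35
[489.  -76.8  43.5] [7.  0.3 4.3] 12.45
[488.4 -76.9  43.5] [6.  0.4 8.3] 12.55
[487.9 -76.9  43.5] [4.2 0.1 2.3] 12.65
[487.3 -76.9  43.5] [7.4 0.3 6.5] 12.75
[486.6 -76.9  43.5] [ 3.8 -0.6  4.8] 12.85
[486.  -77.   43.5] [ 7.1 -0.   3.7] 12.95
[485.4 -77.   43.5] [6.7 0.4 8.2] 13.05
```

```bash
K="python3 ok.py 9.5"
python3 -m handwheel '[[0,-0.0005,0,0]]' >/dev/null && $K && python3 -m handwheel '[[0,-0.0005,0,0]]' >/dev/null && $K && python3 -m handwheel '[[0,-0.0005,0,0]]' >/dev/null && $K && python3 -m handwheel '[[0,-0.0005,0,0]]' >/dev/null && $K && python3 -m handwheel '[[0,-0.0005,0,0]]' >/dev/null && $K && python3 -m handwheel '[[0,-0.0005,0,0]]' >/dev/null && $K && python3 -m handwheel '[[0,-0.0005,0,0]]' >/dev/null && $K && python3 -m handwheel '[[0,-0.0005,0,0]]' >/dev/null && $K
```

```text
[484.9 -77.   43.5] [5.6 0.3 3.4] 13.15
[484.4 -77.1  43.5] [ 8.  -0.1  7.3] 13.25
[484.  -77.1  43.5] [4.9 0.2 3.5] 13.35
[483.5 -77.1  43.5] [8.3 0.6 5.2] 13.45
[482.9 -77.1  43.5] [6.  0.4 7.7] 13.55
[482.5 -77.2  43.5] [4.7 0.  2.8] 13.65
[482.  -77.2  43.5] [7.7 0.9 8.9] 13.75
[481.5 -77.2  43.5] [6.4 0.3 3.8] 13.85
```

Run:
```python
from m import *
s=r.sense();a=r.snapshot("wrist");print(s['tool_pos'],s['tcp_rot'],s['finger_gap'],s['ft_force'])
c=cv2.resize(a[:,100:420],None,fx=2,fy=2)[:600]
cv2.imwrite("pics/w4.png",c[:,:,::-1])
```

```text
[481.50531158 -77.21431693  43.53013366] [1.79697937e+02 7.26021093e-02 9.26365400e+01] 23.402368912997904 [6.38233461 0.34580434 3.82838687]
```

View pics/w4.png

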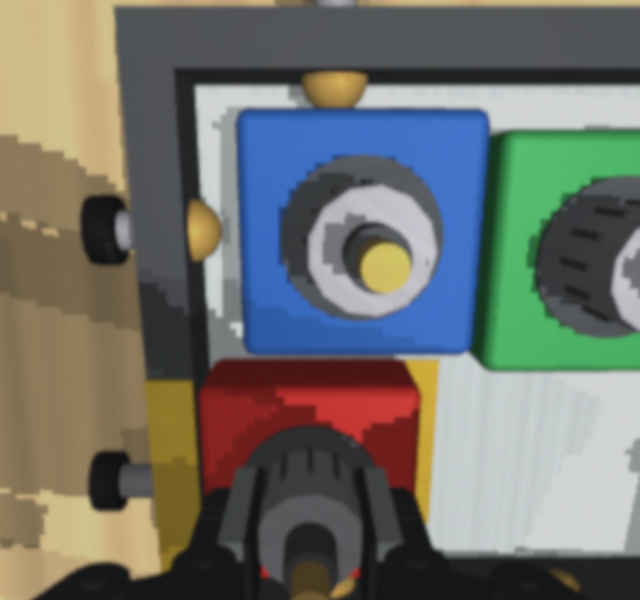

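The crop shows red moving left with only a few mm to the −x wall. Its screw shaft sticks far out at (140,480), so the stop is set shallow and contact is still ahead.

```bash
K="python3 ok.py 9.7"
python3 -m handwheel '[[0,-0.0004,0,0]]' >/dev/null && $K && python3 -m handwheel '[[0,-0.0004,0,0]]' >/dev/null && $K && python3 -m handwheel '[[0,-0.0004,0,0]]' >/dev/null && $K && python3 -m handwheel '[[0,-0.0004,0,0]]' >/dev/null && $K && python3 -m handwheel '[[0,-0.0004,0,0]]' >/dev/null && $K && python3 -m handwheel '[[0,-0.0004,0,0]]' >/dev/null && $K && python3 -m handwheel '[[0,-0.0004,0,0]]' >/dev/null && $K && python3 -m handwheel '[[0,-0.0004,0,0]]' >/dev/null && $K
```

```text
[481.3 -77.2  43.5] [ 8.8 -0.3  3.5] 14.0
[481.2 -77.2  43.6] [9.1 0.9 2.2] 14.1
[481.1 -77.2  43.6] [11.3 -0.1  0.8] 14.2
```

```bash
K="python3 ok.py 15"
python3 -m handwheel '[[0,-0.0004,0,0]]' >/dev/null && $K && python3 -m handwheel '[[0,-0.0004,0,0]]' >/dev/null && $K && python3 -m handwheel '[[0,-0.0003,0,0]]' >/dev/null && $K && python3 -m handwheel '[[0,-0.0003,0,0]]' >/dev/null && $K; python3 -m handwheel '[[0,0,0,0],[0,0,0,0]]'|grep -E 'pos|ft'
```

```text
[480.9 -77.2  43.7] [12.2  2.1  0.4] 14.3
[480.8 -77.2  43.7] [13.8  1.1 -0.7] 14.4
[480.7 -77.2  43.8] [13.7  1.3 -1.5] 14.5
[480.7 -77.3  43.8] [15.8  1.3 -2.8] 14.6
tool_pos: [480.7, -77.2, 43.8]
ft_force: [14.6, 0.7, -2.5]
```

```bash
python3 -m handwheel '[[0,0,0.0008,0],[0,0,0,0],[0,0,0,0],[0,0,0,0],[0,0,0,0]]'|grep -E 'pos|rot|ft'
```

```text
tool_pos: [480.9, -77.3, 43.7]
tcp_rot: [179.5, 0.1, 92.6]
ft_force: [11.6, 2.5, 4.3]
```

```bash
python3 -m handwheel '[[0,-0.0004,0.0002,0],[0,-0.0004,0.0002,0],[0,0,0,0],[0,0,0,0],[0,0,0,0]]'|grep -E 'pos|rot|ft'; python3 -m handwheel '[[0,0,0,0],[0,0,0,0],[0,0,0,0]]'|grep -E 'pos|rot|ft'
```

```text
tool_pos: [480.8, -77.3, 43.7]
tcp_rot: [179.4, 0.1, 92.6]
ft_force: [14.6, 3.2, 5.5]
tool_pos: [480.8, -77.3, 43.7]
tcp_rot: [179.4, 0.1, 92.6]
ft_force: [13.4, 1.9, 4.9]
```

```bash
python3 -m handwheel '[[0,0.0008,0,0],[0,0.0005,0,0]]'|grep -E 'pos|ft'; python3 -m handwheel '[[0,0,0,0],[0,0,0,0],[0,0,0,0]]' 0.045|grep -E 'pos|ft|gap'
python3 -m handwheel '[[0,0,-0.015,0],[0,0,-0.045,0],[0.032,0.034,0,0],[0.032,0.034,0,0],[0,0,0,8.4],[0,0,0,8.4],[0,0,0,8.4],[0,0,0,8.4],[0,0,0,8.4],[0,0,0,8.4]]'|grep pos
python3 -m handwheel '[[0,0,0,8.4],[0,0,0,8.4],[0,0,0,8.4],[0,0,0,8.4],[0,0,0,6],[0,0,0,0],[0,0,0,0]]'
python3 - <<'E'
from m import *
s=r.sense();a=r.snapshot("wrist");print(s['tool_pos'],s['tcp_rot'],s['joint_pos'][5])
cv2.imwrite("pics/w5.png",a[:,:,::-1])
try: meas(a,s)
except Exception as e: print(e)
E
```

```text
tool_pos: [481.1, -77.2, 43.5]
ft_force: [7.0, 1.4, 9.1]
tool_pos: [475.9, -76.7, 39.7]
ft_force: [0.3, -0.8, 0.2]
finger_gap: 44.8
tool_pos: [541.1, -9.8, 99.6]
time: 18.3
tool_pos: [541.5, -9.8, 99.9]
tcp_rot: [-180.0, 0.1, 2.8]
ft_force: [0.6, -0.3, 0.6]
finger_gap: 45.0
grip_force: 0.0
[541.4740624   -9.83163449  99.9057884 ] [-1.79992507e+02  7.58679153e-02  2.82303987e+00] 80.71660545233381
green [552.  -12.9] [57.7 56. ] 2.7 [ 220  151   82   79 3724]
red [504.8 -88.8] [69.2 29.5] 44.4 [ 315  235   64   58 1745]
blue [493.4 -11.9] [61.4 57.4] 1.7 [ 216  227   76   73 2798]
yellow [ 500.2 -125.2] [48.8 13.7] 2.7 [391 233  25  57 948]
```

View pics/w5.png

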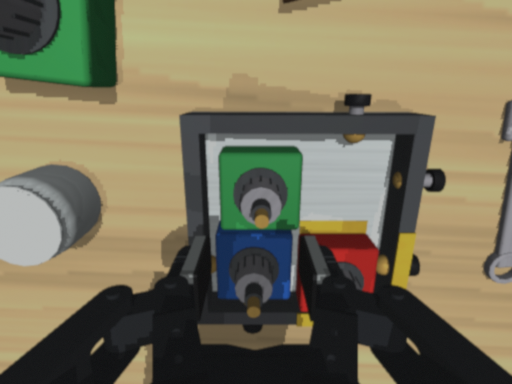

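Red sits in the yellow corner with blue unmoved, and green's tip is at (261,215), where it was before. Going to green.

```bash
python3 -m handwheel '[[0.0093,0.0039,0,0.2],[0,0,0.02,0],[0,0,0.025,0],[0,0,0.0134,0],[0,0,0,0],[0,0,0,0]]'|grep -E 'pos|ft'
python3 -m handwheel '[[0,0,0,0],[0,0,0,0],[0,0,0,0],[0,0,0,0]]' 0.018 80
```

```text
tool_pos: [551.8, -13.4, 42.3]
ft_force: [0.6, -0.5, 0.6]
time: 19.35
tool_pos: [552.9, -13.2, 43.9]
tcp_rot: [180.0, -0.2, 2.5]
ft_force: [-0.9, 1.6, 6.0]
finger_gap: 23.7
grip_force: 78.7
```

```bash
python3 -m handwheel '[[0,0.003,0,0],[0,0.006,0,0],[0,0.008,0,0],[0,0.008,0,0],[0,0.008,0,0],[0,0.008,0,0],[0,0.008,0,0],[0,0.005,0,0],[0,0.002,0,0],[0,0.002,0,0]]'|grep -E 'pos|ft'
K="python3 ok.py 9.3"
python3 -m handwheel '[[0,0.0006,0,0]]' >/dev/null && $K && python3 -m handwheel '[[0,0.0006,0,0]]' >/dev/null && $K && python3 -m handwheel '[[0,0.0006,0,0]]' >/dev/null && $K && python3 -m handwheel '[[0,0.0006,0,0]]' >/dev/null && $K && python3 -m handwheel '[[0,0.0006,0,0]]' >/dev/null && $K && python3 -m handwheel '[[0,0.0006,0,0]]' >/dev/null && $K && python3 -m handwheel '[[0,0.0006,0,0]]' >/dev/null && $K && python3 -m handwheel '[[0,0.0006,0,0]]' >/dev/null && $K && python3 -m handwheel '[[0,0.0006,0,0]]' >/dev/null && $K && python3 -m handwheel '[[0,0.0006,0,0]]' >/dev/null && $K
```

```text
tool_pos: [555.5, -70.3, 43.9]
ft_force: [-1.5, 6.9, 7.4]
[555.5 -70.9  43.9] [-1.1  7.4  6.7] 20.45
[555.5 -71.3  43.9] [-0.4  7.2  6.1] 20.55
[555.6 -71.9  43.9] [0.4 7.9 6.4] 20.65
[555.6 -72.4  43.9] [0.  7.3 6.6] 20.75
[555.6 -73.   43.9] [0.1 7.9 7.6] 20.85
[555.6 -73.6  43.9] [0.4 7.4 6.5] 20.95
[555.7 -74.2  43.9] [-0.4  7.3  6.6] 21.05
[555.7 -74.8  43.9] [-0.4  7.5  7.1] 21.15
[555.7 -75.5  43.9] [-0.7  7.7  6.5] 21.25
[555.7 -76.   43.9] [-0.5  7.   7. ] 21.35
```

Friction here is about 7.4 N. Continuing.

```bash
K="python3 ok.py 9.5"
python3 -m handwheel '[[0,0.0006,0,0]]' >/dev/null && $K && python3 -m handwheel '[[0,0.0006,0,0]]' >/dev/null && $K && python3 -m handwheel '[[0,0.0006,0,0]]' >/dev/null && $K && python3 -m handwheel '[[0,0.0006,0,0]]' >/dev/null && $K && python3 -m handwheel '[[0,0.0006,0,0]]' >/dev/null && $K && python3 -m handwheel '[[0,0.0006,0,0]]' >/dev/null && $K && python3 -m handwheel '[[0,0.0006,0,0]]' >/dev/null && $K && python3 -m handwheel '[[0,0.0006,0,0]]' >/dev/null && $K && python3 -m handwheel '[[0,0.0006,0,0]]' >/dev/null && $K && python3 -m handwheel '[[0,0.0006,0,0]]' >/dev/null && $K && python3 -m handwheel '[[0,0.0006,0,0]]' >/dev/null && $K && python3 -m handwheel '[[0,0.0006,0,0]]' >/dev/null && $K
```

```text
[555.8 -76.6  43.9] [-0.3  6.1  7.6] 21.45
[555.8 -77.2  43.9] [0.3 7.6 7.8] 21.55
[555.8 -77.8  43.9] [-0.   7.   7.2] 21.65
[555.8 -78.4  43.9] [0.  7.4 6.5] 21.75
[555.9 -79.   43.9] [-0.7  8.   7.3] 21.85
[555.9 -79.6  43.9] [-0.4  7.3  7.7] 21.95
[555.9 -80.2  43.9] [-0.4  7.6  6.8] 22.05
[556.  -80.9  43.9] [-0.5  8.   7.4] 22.15
[556.  -81.4  43.9] [0.1 7.3 6.7] 22.25
[556. -82.  44.] [-0.1  7.3  7.1] 22.35
[556.  -82.6  43.9] [0.4 7.6 8.1] 22.45
[556.  -83.2  43.9] [0.2 7.2 7.3] 22.55
```

```bash
K="python3 ok.py 9.5"
python3 -m handwheel '[[0,0.0005,0,0]]' >/dev/null && $K && python3 -m handwheel '[[0,0.0005,0,0]]' >/dev/null && $K && python3 -m handwheel '[[0,0.0005,0,0]]' >/dev/null && $K && python3 -m handwheel '[[0,0.0005,0,0]]' >/dev/null && $K && python3 -m handwheel '[[0,0.0005,0,0]]' >/dev/null && $K && python3 -m handwheel '[[0,0.0005,0,0]]' >/dev/null && $K && python3 -m handwheel '[[0,0.0005,0,0]]' >/dev/null && $K && python3 -m handwheel '[[0,0.0005,0,0]]' >/dev/null && $K
```

```text
[556.1 -83.7  43.9] [-0.5  8.7  7.2] 22.65
[556.1 -83.8  44. ] [-0.9  9.6  9. ] 22.75
```

```bash
K="python3 ok.py 16"
python3 -m handwheel '[[0,0.0005,0,0]]' >/dev/null && $K && python3 -m handwheel '[[0,0.0005,0,0]]' >/dev/null && $K && python3 -m handwheel '[[0,0.0005,0,0]]' >/dev/null && $K && python3 -m handwheel '[[0,0.0005,0,0]]' >/dev/null && $K; python3 -m handwheel '[[0,0,0,0],[0,0,0,0]]'|grep -E 'pos|ft'
```

```text
[556.1 -84.   44. ] [-0.8 12.7  8.8] 22.85
[556.1 -84.1  44. ] [-0.7 13.7 10.5] 22.95
[556.1 -84.2  44. ] [-1.1 16.6 10.7] 23.05
tool_pos: [556.1, -84.2, 44.1]
ft_force: [-1.0, 14.5, 9.8]
```

```bash
python3 -m handwheel '[[0,0.0004,0,0],[0,0,0,0]]'|grep -E 'pos|ft';python3 -m handwheel '[[0,0.0003,0,0],[0,0,0,0]]'|grep -E 'pos|ft'; python3 -m handwheel '[[0,0,0,0],[0,0,0,0],[0,0,0,0]]'|grep -E 'pos|ft'
```

```text
tool_pos: [556.1, -84.3, 44.1]
ft_force: [-1.8, 16.2, 10.1]
tool_pos: [556.1, -84.2, 44.1]
ft_force: [-1.7, 17.4, 11.9]
tool_pos: [556.1, -84.3, 44.1]
ft_force: [-1.2, 17.1, 11.7]
```

```bash
python3 -m handwheel '[[0,0.0002,0,0],[0,0,0,0],[0,0,0,0],[0,0,0,0]]'|grep -E 'pos|ft'; python3 -m handwheel '[[0,-0.0008,0,0],[0,-0.0007,0,0]]'|grep -E 'pos|ft'; python3 -m handwheel '[[0,0,0,0],[0,0,0,0],[0,0,0,0]]' 0.045|grep -E 'pos|ft|gap'
python3 -m handwheel '[[0,0,-0.015,0],[0,0,-0.045,0],[0,0,-0.05,0],[-0.04,0,-0.05,0],[-0.04,-0.02,-0.03,0],[-0.02,-0.02,0,0],[0,0,0,0],[0,0,0,0]]'
python3 - <<'E'
from m import *
s=r.sense();a=r.snapshot("wrist")
cv2.imwrite("pics/w6.png",a[:,:,::-1])
try: meas(a,s)
except Exception as e: print(e)
E
```

```text
tool_pos: [556.1, -84.3, 44.1]
ft_force: [-2.2, 17.9, 11.8]
tool_pos: [556.1, -84.0, 44.0]
ft_force: [-1.8, 9.6, 8.3]
tool_pos: [554.8, -86.6, 42.3]
ft_force: [0.7, -0.3, 0.3]
finger_gap: 45.3
time: 25.65
tool_pos: [464.9, -51.6, 220.3]
tcp_rot: [180.0, -0.1, 2.5]
ft_force: [0.4, -0.5, -0.1]
finger_gap: 45.0
grip_force: 0.0
green [554.3 -83.7] [56.4 56.8] 2.9 [ 262   49   59   61 2165]
red [482.3 -77.7] [57.2 56.9] 2.5 [ 253  124   54   54 1796]
blue [491.2 -11.5] [55.9 56.2] 2.5 [ 190  113   55   54 1853]
yellow [481.5 -89.5] [83.7 85.1] 2.5 [ 251  112   82   78 1662]
```

View pics/w6.png

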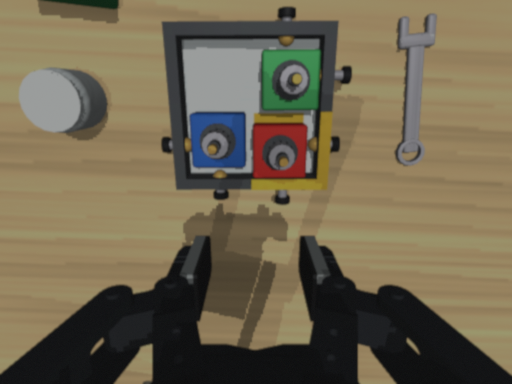

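All three carriers are upright and square: red (281,152) in the yellow corner, blue (218,140), green (292,80), and the refill corner empty. The tin and wrench have not moved.

```bash
python3 -c "
from bench import r
print(r.hand_in())"
```

```text
the job is handed in; nothing more can be done
None
```

The tray is indexed and the job is handed in, at about 26 s robot time: red is home in the yellow loading corner, blue and green are home in the side cells, the refill corner is empty and the gripper has let go; each stop push was roughly 10–14 N, estimated from wrist force less sliding friction, and while red was being pressed the arm briefly pulled up on it by about 2.5 N before I pressed it down again.

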